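Lock the latch sample and gauge the height of its lever

ROBOT

A 7-joint arm with a two-finger parallel gripper is mounted at the origin on the work surface. World frame = base frame: x ahead of the robot, y to its left, z up, the work surface at z = 0. Lengths are in mm, angles in rad, forces in N, time in s.
With the tool pointing down it reaches from about 425 to 950 mm from the base axis. Payload 4.7 kg.
Tool frame: the origin (TCP) lies at the very end of the fingers, on their centre line; the grasp point (between the pads) lies 19 mm behind it (ctrl.grip_point_offset is the distance from the TCP to the grasp point, in mm); z points along the fingers, y is the line along which they close (so a half turn about z gives the same grasp; the last joint's range is limited). The gripper opens to 87 mm and grips with 3 to 60 N. Pads are 19 mm wide; open, the fingers measure 117 mm over their backs; the gripper's body (75 mm by 190 mm) begins 51 mm behind the grasp point.
Start: joints at [1.162, 0.469, -0.049, 1.532, 0.024, 1.141, -0.082], TCP at [250.293, -626.899, 222.573] pointing down, gripper open.
Joint ranges: [-2.59, 2.59], [-0.33, 1.99], [-1.39, 1.29], [0.1, 2.45], [-1.04, 4.18], [0.21, 1.99], [-2.66, 2.66]. Speed limits (rad/s): [2.57, 2.57, 3.14, 3.14, 3.14, 3.14, 3.14].

INTERFACE

Orientations are given as a unit quaternion [w, x, y, z].
In Python, from bench import ctrl gives the robot as it stands.
- The arm moves only by the tool step_arm, never from a script. Its argument "commands" is a list of rows, each a list of 2 entries, a list of its own where there are three numbers: the shift along the tool's x, y, z in units of 200 mm (1.0 is 200 mm), then the turn about the tool's z in units of 2 pi rad (1.0 is 2 pi rad). A call has 1 to 8 rows; each row is the pose to reach, as a shift and turn from the pose commanded when the call began, along the tool's axes at that moment, turning the shorter way round; what a row does not reach only later rows make up. A row lasts 1/8 s, in which the tool goes at most 62.5 mm and 10.7 degrees, less where a joint would pass 70% of its speed; a pose out of reach is approached as far as the arm can. A call with a number of a shift or a turn outside -1 to 1 is refused whole. A call with a gripper value outside its range is refused whole. "hand" is the opening, from 0 (shut) to 1 (fully open), set as the call begins (left out, the last holds). The fingers move at their own pace and stop on an object; "grip_force" is the grip in N (left out, the last holds). Time passes only in rows, so rows that repeat a pose let the fingers close. It gives the time, the measured TCP pose, the force, the opening and the grip force at its end, in the units of the state.
- ctrl.observe(): the state, without advancing time (a new reading comes with each control period).
- ctrl.grab_frame(name): name is "scene" or "top"; returns a dict with "img" (384x512x3 uint8, blue, green, red), "range_z" (384x512 float32, mm along the optical axis (not along the pixel's ray), 0 where there is no reading), "fx", "fy", "cx", "cy" (pixels), "origin" and "rotation" of the camera in the world. Camera axes: x right, y down, z forward; pixel columns grow to the right and rows downward; lengths in mm; the calibration is good to about 2 mm. A picture is of the moment at which its call begins.
- ctrl.hand_in(): hands the job in; it is judged then, once.
Trained networks look in the newest picture that a camera, given by its name, has taken for a name from the list of things; names that differ only in an ending like _2 or _b are one class to them, and where a whole thing is asked for, a point or a joint stands for the part that bears it (a point fixed in the world has none). Each returns a list of dicts, best first, with "p" (0 to 1); they miss things now and then, are a little off and sometimes report something else, mostly with a low value. They report only what shows in the picture. A call takes as long as a camera call. They do not tell look-alikes from the thing itself.
- ctrl.cut_out(camera, target): "region" (384x512 bool, what is visible of it) and "location" ([column, row] in pixels, amid what is visible of it).
- ctrl.pinpoint(camera, target): "location" ([column, row] in pixels: a listed point, or the origin of a listed thing).
The state is a dict: "clock": time; "q": joint angles; "qd": joint speeds; "joint_torque": joint torques, N m; "position": TCP position; "eef_rot": TCP orientation; "ft_force": force on the tool from outside, world axes, zero at the start; "ft_torque": the same for the moment, N m; "finger_gap": finger opening in mm; "grasp_force": force on a finger pad.
Only numpy, scipy, OpenCV 4.12 (cv2) and the standard library are available. Lean on these libraries where they do the work, as an engineer would, in place of code of your own. Each camera call takes 0.05 s, during which the arm holds its last target. There are 200 camera calls.

TASK

Shut the little hatch on the latch sample, then swing the red-ended latch lever all the way down over it to lock it. To measure how far the locked lever stands up from the board, lower the height gauge gently (do not drop it) square across the lever, both feet flat on the board either side of the hatch and the sprung foot on the middle of the flat red grip, and leave it standing there. Leave the other hardware where it lies.

Things in the scene. Friction and masses are not known exactly. Their poses are not given: they have to be found in the camera images.
- board: Latch sample: pale beige laminated board 240 (its x) x 160 (its y) x 18 mm, fixed flat on the shelf. Origin: centre of its underside; z up; top face at z 18 mm. Its fittings lie on its centre line y = 0: the lever's pivot at x -45, z 38 mm (between two chrome ears, 30 mm wide overall, up to z 48 mm) and the hatch's hinge at x +90 mm.
- hatch (a joint): Galvanized hatch; opening in rad, 0 shut, positive with its free edge (the one next to the lever's pivot) raised. Shut it covers board x -10 to +88, y -32 to +32 mm, upper face at board z 23 mm; hinge along y at x +90. A rubber striker block at board x -8 to +6, y -15 to +15 rises to z 35 mm. A stiff hinge holds it at any angle; about 2 N on its middle shuts it.
- latch (a joint): Steel lever with a red grip at its end; angle in rad about the pivot (axis along board y): 0 locked, level over the hatch, pointing to board +x (stop there); 1.57 upright; above that it leans back over the board's -x end. 112 mm from pivot to end; bar 16 mm wide, 8 mm thick. A stiff pivot holds it at any angle; about 2 N at the grip moves it.
- grip_pad (a point): Centre of the flat outer face (top when locked) of the lever's red grip, which is 44 mm along the lever x 30 mm across x 10 mm thick. It lies 90 mm along the lever from the pivot and 8 mm out from the pivot's level. Locked it is at board (45, 0, 46) mm, 28 mm above the board's top. Axes: x along the lever to its end, z out of the flat face.
- pivot (a point): Centre of the lever's pivot, with the board's axes.
- gauge: Bridge height gauge, about 0.36 kg, 114 mm wide (y), 124 mm tall. Two feet 44 (x) x 14 (y) mm at y -50 and +50 mm, 86 mm clear between them; legs; cross beam at z 50 to 64 mm, 20 (x) x 112 (y) mm; above it a dark head with white scales, 24 (x) x 44 (y) mm, z 62 to 124 mm: hold it there. Origin: midway between the feet on the plane of their soles; z up. Same when turned half round.
- gauge_foot (a joint): Reading of the gauge in m, 0 to 0.042: height of the sprung foot's underside above the plane of the two soles. A weak spring (about 1 N) pushes the foot down; with nothing under it it stands at 0, level with the soles, so it touches first when the gauge is lowered over a part. A red pointer on the scale rises with it.
- foot_face (a point): Centre of the underside of the sprung foot, a steel disc 14 mm across on the gauge's centre line.
- pull_a: Pewter drawer pull, bow of 128 mm along its y, 36 mm high; origin at the middle of its underside. Leave alone.
- pull_b: Pewter drawer pull, the same as the other. Leave alone.
- hinge: Chrome butt hinge lying open, 76 x 106 mm, 13 mm high; origin at the middle of its underside. Leave alone.
- passage_lever: Matte black passage lever standing on its round rose (62 mm across); lever 125 mm long pointing to its y (from y -12 to +113 mm), 22 mm wide, top at 61 mm; origin under the middle of the rose. Leave alone.
- screw_carton: Small carton, 70 x 45 x 28 mm. Leave alone.
- door_knob: Brass door knob standing on its rose, 54 mm across, 60 mm high. Leave alone.
There are look-alikes about, which are no part of the job. Of the things that look like the gauge, the smaller one is meant.

How it is judged (in metres and radians):
On the way, in this order (a step that is already met when the one before it is completed fails the run):
1. the hatch is shut while the lever is still up (value of joint hatch below 0.04 rad and value of joint latch above 1 rad), for 0.1 s.
2. the lever is swung down over the shut hatch, locked (value of joint each of latch, hatch below 0.04 rad), for 0.2 s.
3. the gauge's sprung foot is lowered on the lever's red grip and pushed up by it (value of joint gauge_foot above 0.015 m and horizontal distance between foot_face and grip_pad below 0.025 m and value of joint latch below 0.04 rad), for 0.2 s.
At the end, for the whole second after the job is handed in: Hatch shut, lever fully down (each within 0.04 rad); gauge released, at rest, upright, both feet flat on the board (within 2 mm), square across the lever within 0.3 rad, its foot on the red grip (within 18 mm along, 13 mm across of its centre), reading 28 mm within 2.5 mm (all of step 2 and value of joint gauge_foot between 0.0255 and 0.0305 m and x of foot_face in the frame of grip_pad between -0.018 and 0.018 m and y of foot_face in the frame of grip_pad between -0.013 and 0.013 m and z of gauge in the frame of board between 0.016 and 0.0205 m and angle between gauge's own z axis and vertical below 0.04 rad and angle between the y axis of gauge and the y axis of board, either way round below 0.3 rad and linear speed of gauge below 0.02 m/s); the robot touches nothing.
It fails at once if the gauge is dropped on the latch sample (moving faster than 0.4 m/s within 40 mm of its place) (horizontal distance between gauge and grip_pad below 0.05 m and z of gauge in the frame of board below 0.058 m and linear speed of gauge above 0.4 m/s).
It fails at once if the gauge is knocked over (angle between gauge's own z axis and vertical above 0.7 rad).
It fails at once if the other hardware is disturbed (moved more than 25 mm) (distance of any of pull_a, pull_b, hinge, passage_lever, screw_carton, door_knob from where it was at the start of the episode above 0.025 m).
It also fails if it takes over 61 s, if anything falls off the work surface, if the arm or the gripper's body presses on something with over 40 N, if the wrist force passes 120 N, or if a joint passes its speed limit or range.

## Working session

There is one attempt and no reset: what is moved stays moved. The work goes in short steps, Python scripts to look and compute and a tool call to move; the robot and the scene stay as the last step left them, time stands still between calls to the robot, and variables do not carry over. Pictures are saved under pics/ and viewed, at most 10 in all, crops included, and the job is handed in when it is done.

Besides the shell and the picture viewer there is one more tool, called after "Request:" as name(argument=value, ...) on one line, values as JSON. step_arm: Moves the arm, as the interface text tells. Its arguments: {"type":"object","properties":{"commands":{"type":"array","items":{"type":"array"}},"hand":{"type":"number"},"grip_force":{"type":"number"}},"required":["commands"]}

```bash
mkdir -p pics; cat > h.py <<'E'
from bench import ctrl
import numpy as np, cv2
from scipy.spatial.transform import Rotation as R
def W(f,u,v,z=None,d=None):
    u=np.asarray(u,float);v=np.asarray(v,float)
    r=np.stack([(u-f['cx'])/f['fx'],(v-f['cy'])/f['fy'],np.ones_like(u)],-1)
    Rm=np.array(f['rotation']);o=np.array(f['origin'])
    if d is not None: return o+(r*np.asarray(d)[...,None])@Rm.T
    w=r@Rm.T
    return o+w*((z-o[2])/w[...,2])[...,None]
def cloud(f,m=None):
    d=f['range_z']; m=(d>0) if m is None else m&(d>0)
    v,u=np.nonzero(m); return W(f,u,v,d=d[v,u]),u,v
def rel(p,turn=0):
    "shift from measured pose to world TCP p, in command units"
    s=ctrl.observe();q=s['eef_rot'];Rm=R.from_quat([q[1],q[2],q[3],q[0]]).as_matrix()
    return np.round(Rm.T@(np.array(p)-s['position'])/200,4)
E
python3 - <<'E'
from h import *
for c in('scene','top'):
    f=ctrl.grab_frame(c); cv2.imwrite(f'pics/{c}0.png',cv2.resize(f['img'],(800,600)))
    np.savez(f'{c}0.npz',**f)
    print(c,np.round(f['origin']),np.round(f['rotation'],2).tolist(),f['fx'])
    for t in('board','grip_pad','pivot','gauge','gauge_foot','hatch'):
        for x in ctrl.cut_out(c,t)[:3]:
            p,u,v=cloud(f,x['region']); print(t,'cut',round(x['p'],2),x['location'],np.median(p,0).round(),p.max(0).round(),p.min(0).round())
        if t not in('hatch','gauge_foot'):
            for x in ctrl.pinpoint(c,t)[:3]: print(t,'pt',round(x['p'],2),x['location'])
s=ctrl.observe();print(s['clock'],s['eef_rot'],s['position'])
E
```

```text
scene [1675. -380.  869.] [-0.38, 0.71, 0.52, -0.27] 495.69813314088975Traceback (most recent call last):
  File "<stdin>", line 8, in <module>
  File "h.py", line 13, in cloud
    v,u=np.nonzero(m); return W(f,u,v,d=d[v,u]),u,v
                              ~^^^^^^^^^^^^^^^^
  File "h.py", line 8, in W
    if d is not None: return o+(r*np.asarray(d)[...,None])@Rm.T
                               ~~~~~~~~~~~~~~~~~~~~~~~~~~~^~~~~
ValueError: matmul: Input operand 1 has a mismatch in its core dimension 0, with gufunc signature (n?,k),(k,m?)->(n?,m?) (size 4 is different from 3)
```

```bash
sed -i "s/Rm=np.array(f\['rotation'\])/q=f['rotation'];Rm=R.from_quat([q[1],q[2],q[3],q[0]]).as_matrix()/" h.py
python3 - <<'E'
from h import *
for c in('scene','top'):
    f=ctrl.grab_frame(c); cv2.imwrite(f'pics/{c}0.png',cv2.resize(f['img'],(800,600)))
    np.savez(f'{c}0.npz',**f)
    print(c,np.round(f['origin']),np.round(f['rotation'],2).tolist(),f['fx'])
    for t in('board','grip_pad','pivot','gauge','hatch'):
        for x in ctrl.cut_out(c,t)[:3]:
            p,u,v=cloud(f,x['region']); print(t,'cut',round(x['p'],2),x['location'],np.median(p,0).round(),p.max(0).round(),p.min(0).round())
        if t not in('hatch','gauge_foot'):
            for x in ctrl.pinpoint(c,t)[:3]: print(t,'pt',round(x['p'],2),x['location'])
s=ctrl.observe();print(s['clock'],s['eef_rot'],s['position'])
E
```

```text
scene [1675. -380.  869.] [-0.38, 0.71, 0.52, -0.27] 495.69813314088975
board cut 0.75 [261.5, 204.4] [607.  -8.  19.] [707. 103. 142.] [411. -94.  -5.]
board pt 0.63 [264.1, 207.4]
grip_pad cut 0.64 [263.5, 162.4] [501.   9. 102.] [529.  99. 142.] [277.  -3.  -4.]
grip_pad cut 0.34 [263.1, 207.6] [607.  -7.  19.] [703. 105. 142.] [345. -94.  -5.]
grip_pad pt 0.51 [261.3, 153.8]
grip_pad pt 0.22 [415.3, 183.0]
pivot cut 0.64 [263.5, 202.3] [607.  -9.  19.] [703.  93. 140.] [442. -94.  -4.]
pivot cut 0.16 [349.8, 238.6] [781. 166.   4.] [815. 222.  17.] [736. 113.  -2.]
pivot pt 0.75 [265.6, 184.6]
gauge cut 0.9 [148.1, 160.5] [ 371. -295.   91.] [ 498. -247.  182.] [  79. -344.   -5.]
gauge cut 0.57 [141.7, 191.5] [ 501. -339.   63.] [ 525. -275.  127.] [ 323. -396.   -6.]
gauge pt 0.68 [143.7, 210.2]
gauge pt 0.61 [152.7, 179.8]
hatch cut 0.64 [145.1, 203.8] [ 495. -338.   22.] [ 500. -335.   42.] [ 489. -341.    1.]
hatch cut 0.62 [270.6, 202.5] [622.  -7.  50.] [669.  37.  88.] [517. -42.  18.]
top [ 423.    7. 1427.] [0.03, -0.7, 0.71, -0.04] 373.77152199696127
board cut 0.7 [257
[... 166 characters left out ...]
4.] [530.  28. 145.] [481.  -2.  15.]
grip_pad cut 0.28 [380.4, 173.9] [ 625. -463.   28.] [ 663. -430.   37.] [ 587. -497.   -1.]
grip_pad pt 0.38 [253.5, 213.5]
pivot cut 0.8 [257.5, 193.5] [573.   0.  20.] [699.  93. 145.] [448. -90.  -7.]
pivot pt 0.89 [254.1, 205.2]
gauge cut 0.88 [337.7, 251.2] [ 348. -289.   96.] [ 428. -248.  186.] [ 259. -351.    0.]
gauge cut 0.67 [348.2, 209.4] [ 496. -326.   66.] [ 523. -279.  132.] [ 472. -404.   -5.]
gauge pt 0.85 [332.1, 251.3]
gauge pt 0.75 [341.4, 211.7]
hatch cut 0.61 [256.5, 178.1] [622.  -4.  53.] [669.  30.  92.] [581. -39.   3.]
1.1 [4.00332750e-05 9.82022181e-01 1.88765551e-01 3.73821925e-05] [ 250.30176983 -626.89260153  222.58125852]
```

View pics/scene0.png

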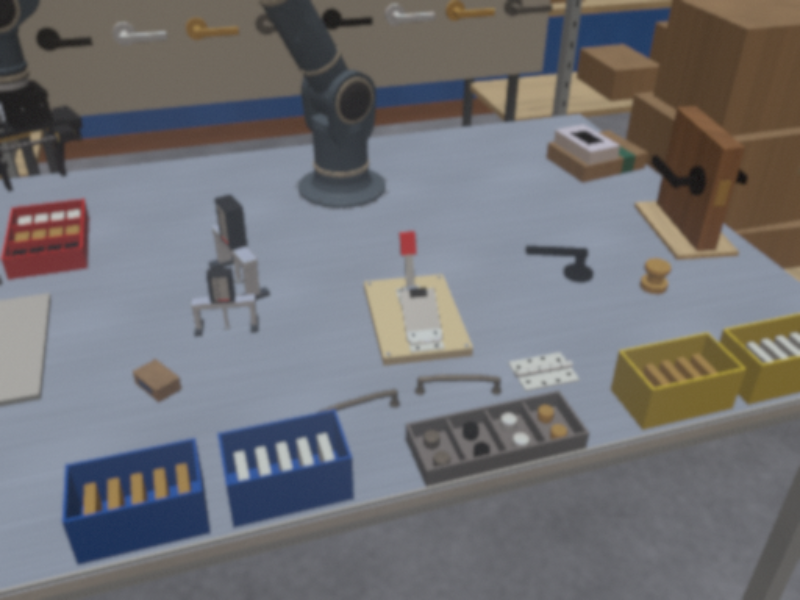

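View pics/top0.png

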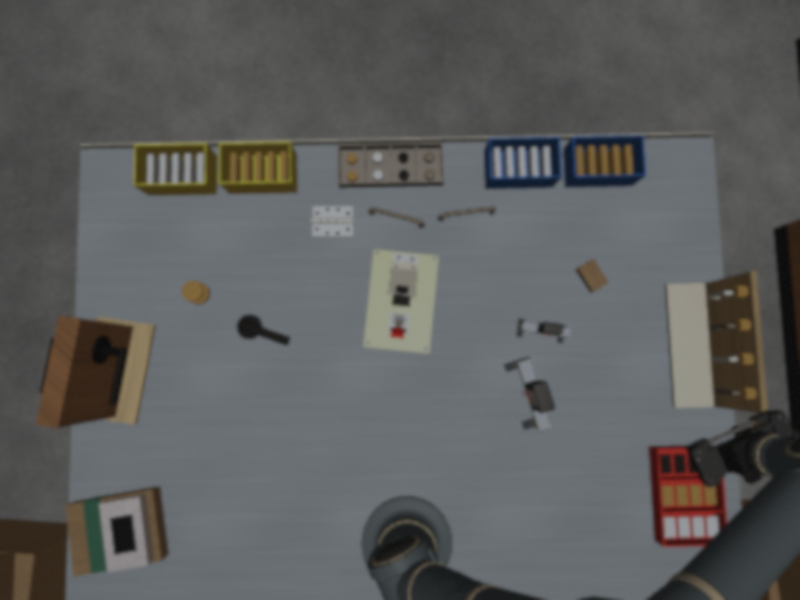

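Both views show the board at centre (scene 800x600 picture ~(418,315), top ~(400,300)): hatch ajar, lever roughly upright with the red grip at (407,243)/(397,328). The smaller gauge is at (225,300)/(545,328), next to the big look-alike.

```bash
python3 - <<'E'
from h import *
F={c:dict(np.load(f'{c}0.npz')) for c in('scene','top')}
for c,f in F.items():
    P,u,v=cloud(f); img=f['img'][v,u].astype(int)
    b=(abs(P[:,0]-575)<150)&(abs(P[:,1])<125)&(P[:,2]>11)&(P[:,2]<26)
    r=cv2.minAreaRect(P[b][:,:2].astype(np.float32)); print(c,'board',r,np.median(P[b][:,2]))
    red=(abs(P[:,0]-510)<90)&(abs(P[:,1])<60)&(img[:,2]>1.8*img[:,0]+20)&(img[:,2]>1.8*img[:,1]+15)&(P[:,2]>40)
    print('red',red.sum(),P[red].mean(0).round(1),P[red].min(0).round(),P[red].max(0).round())
    lev=(P[:,0]>440)&(P[:,0]<560)&(abs(P[:,1])<40)&(P[:,2]>35)
    for z in range(35,150,12):
        k=lev&(P[:,2]>z)&(P[:,2]<z+12); 
        if k.sum()>2: print(' lev',z,k.sum(),P[k].mean(0).round(1),P[k][:,0].min().round(),P[k][:,0].max().round())
    h=(P[:,0]>560)&(P[:,0]<690)&(abs(P[:,1])<40)&(P[:,2]>26)
    for x in range(560,690,15):
        k=h&(P[:,0]>x)&(P[:,0]<x+15)
        if k.sum()>2: print(' hat',x,k.sum(),P[k].mean(0).round(1),P[k][:,1].min().round(),P[k][:,1].max().round())
    for lo,hi in((40,72),(72,95),(95,135)):
        g=(abs(P[:,0]-498)<45)&(P[:,1]>-420)&(P[:,1]<-265)&(P[:,2]>lo)&(P[:,2]<hi)
        if g.sum()>5: print('gauge',lo,g.sum(),P[g].mean(0).round(1),P[g].min(0).round(),P[g].max(0).round(),cv2.minAreaRect(P[g][:,:2].astype(np.float32)))
    im=f['img']; 
    uu,vv=(145,190) if c=='scene' else (345,212)
    cv2.imwrite(f'pics/{c}g.png',cv2.resize(im[vv-50:vv+50,uu-55:uu+55],None,fx=5,fy=5,interpolation=cv2.INTER_CUBIC))
a=cv2.imread('pics/sceneg.png');b=cv2.imread('pics/topg.png');cv2.imwrite('pics/g.png',cv2.resize(np.hstack([a,b]),(800,364)))
E
```

```text
scene board ((571.4371948242188, 0.95257568359375), (161.5220489501953, 249.8759307861328), 83.00833892822266) 18.042488154959756
red 97 [493.6   8.6 121.8] [485.  -3. 104.] [503.  21. 139.]
 lev 35 13 [524.    4.7  43.2] 517.0 532.0
 lev 47 33 [524.2   5.4  51.6] 517.0 534.0
 lev 59 23 [517.3   7.1  64.2] 513.0 525.0
 lev 71 26 [510.9   7.1  76.8] 504.0 518.0
 lev 83 25 [507.2   7.5  89.3] 502.0 513.0
 lev 95 35 [501.9   8.5 101.8] 494.0 511.0
 lev 107 51 [496.5   9.3 112.8] 488.0 507.0
 lev 119 38 [492.4   9.6 124.4] 483.0 502.0
 lev 131 48 [488.2  10.  136.6] 480.0 495.0
 hat 575 56 [585.3  -9.2  75.3] -34.0 31.0
 hat 590 175 [597.6  -3.4  70.1] -36.0 29.0
 hat 605 135 [612.3  -5.2  56.2] -37.0 28.0
 hat 620 150 [628.1  -5.8  46. ] -39.0 26.0
 hat 635 129 [642.6  -8.1  35.5] -39.0 24.0
 hat 650 78 [655.9  -5.9  29.5] -38.0 22.0
 hat 665 5 [667.6  -8.9  27.7] -32.0 8.0
gauge 40 305 [ 499.6 -337.3   59.2] [ 475. -394.   40.] [ 514. -282.   72.] ((494.85565185546875, -338.3046875), (112.26822662353516, 28.29796028137207), 79.65061950683594)
gauge 72 118 [ 504.  -338.8   83.4] [ 485. 
[... 1109 characters left out ...]
hat 635 60 [642.2  -6.9  39.8] -39.0 25.0
 hat 650 55 [657.2  -6.9  31.5] -39.0 21.0
 hat 665 8 [669.    7.7  28. ] -36.0 32.0
 hat 680 4 [683.1  10.2  27.1] -6.0 25.0
gauge 40 92 [ 496.3 -327.    63.5] [ 477. -393.   42.] [ 512. -282.   72.] ((494.63922119140625, -336.9905090332031), (111.4924545288086, 20.930587768554688), 78.98553466796875)
gauge 72 16 [ 491.1 -322.5   82.5] [ 480. -353.   73.] [ 509. -314.   94.] ((487.67303466796875, -329.2744140625), (45.204471588134766, 18.422378540039062), 50.547664642333984)
gauge 95 106 [ 494.6 -334.5  121.8] [ 482. -359.   96.] [ 508. -314.  132.] ((495.03790283203125, -336.9322204589844), (44.68650817871094, 25.19999122619629), 85.55113220214844)
```

View pics/g.png

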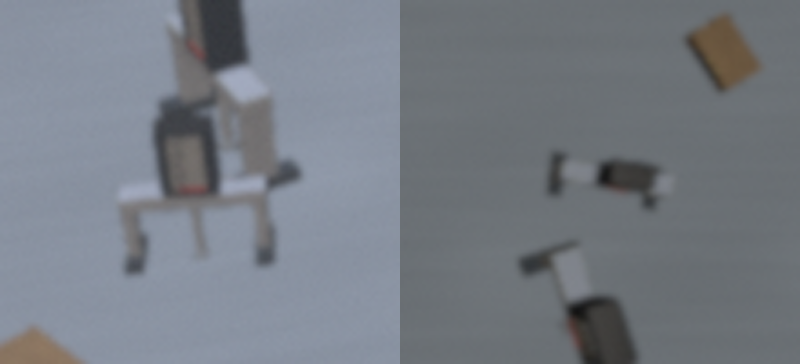

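Gauge centre is (495,-337), y axis at 79°; board centre (573,-1), yaw -7°. The hatch is about 0.65 rad open and the lever leans back to about 1.97 rad. Moving over the hatch with the fingers shut.

Request:
step_arm(commands=[[[0.945,-0.738,-0.09],0],[[0.945,-0.738,-0.09],0],[[0.945,-0.738,-0.09],0],[[0.945,-0.738,-0.09],0]], hand=0, grip_force=25)

```text
clock: 1.6
position: [372.5, -417.4, 241.1]
eef_rot: [0.0, 0.982, 0.189, 0.0]
ft_force: [0.7, 0.4, 0.4]
finger_gap: 55.0
grasp_force: 0.0
```

Request:
step_arm(commands=[[[0.945,-0.738,0],0],[[0.945,-0.738,0],0],[[0.945,-0.738,0],0],[[0.945,-0.738,0],0]])

```text
clock: 2.1
position: [493.0, -210.1, 241.0]
eef_rot: [0.0, 0.982, 0.19, 0.0]
ft_force: [0.3, -0.6, 0.0]
finger_gap: 14.8
grasp_force: 0.0
```

Request:
step_arm(commands=[[[0.945,-0.738,0],0.08],[[0.945,-0.738,0],0.08],[[0.945,-0.738,0],0.08],[[0.945,-0.738,0],0.08],[[0.945,-0.738,0],0.08],[[0.945,-0.738,0],0.08]])

```text
clock: 2.85
position: [612.5, -5.9, 240.3]
eef_rot: [0.0, 0.998, -0.061, -0.0]
ft_force: [-1.1, -1.0, 0.0]
finger_gap: 0.1
grasp_force: 0.0
```

Request:
step_arm(commands=[[[0,0,0.3],0],[[0,0,0.6],0],[[0,0,0.75],0],[[0,0,0.82],0],[[0,0,0.88],0],[[0,0,0.94],0],[[0,0,1.0],0],[[0,0,1.0],0]])

```text
clock: 3.85
position: [612.4, -5.4, 39.9]
eef_rot: [0.0, 0.998, -0.061, -0.0]
ft_force: [-0.8, 0.4, 0.1]
finger_gap: 0.3
grasp_force: 0.0
```

Request:
step_arm(commands=[[[0,0,0.04],0],[[0,0,0.075],0],[[0,0,0.088],0],[[0,0,0.088],0]])

```text
clock: 4.35
position: [612.3, -5.3, 23.4]
eef_rot: [0.0, 0.998, -0.061, -0.001]
ft_force: [-3.0, -0.6, 6.1]
finger_gap: 0.4
grasp_force: 3.1
```

```bash
python3 - <<'E'
from h import *
s=ctrl.observe();print(s['position'],s['ft_force'],s['clock'])
f=ctrl.grab_frame('scene');cv2.imwrite('pics/hatch.png',cv2.resize(f['img'][100:260,170:380],(787,600)))
E
```

```text
[612.29424496  -5.27180373  23.42209997] [-2.96317755 -0.63984384  6.052605  ] 4.35
```

View pics/hatch.png

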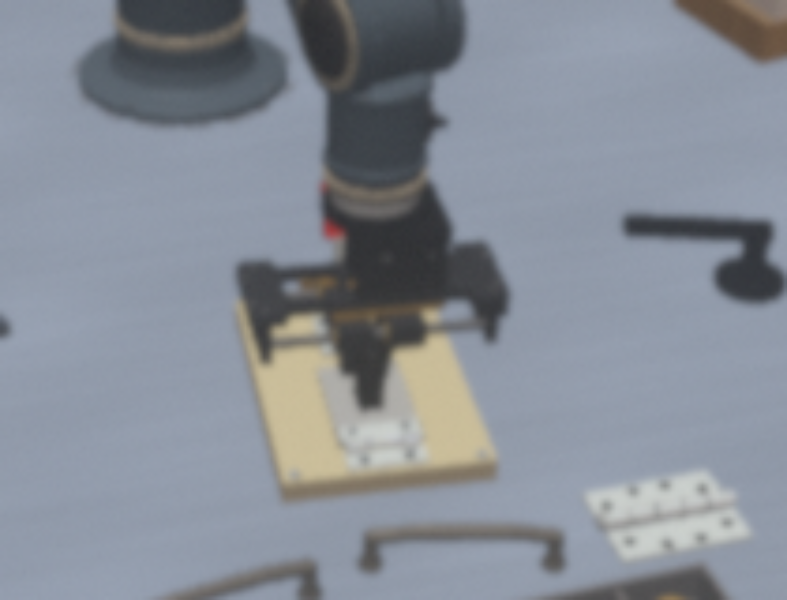

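The hatch is flat under the finger tip at about (370,405), and the lever is still up behind the gripper at (335,230). I'll press slightly harder, then lift and look.

Request:
step_arm(commands=[[[0,0,0.012],0],[[0,0,0.012],0]])

```text
clock: 4.65
position: [612.3, -5.2, 23.2]
eef_rot: [0.0, 0.998, -0.061, -0.001]
ft_force: [-8.1, 0.1, 20.7]
finger_gap: 0.6
grasp_force: 10.2
```

Request:
step_arm(commands=[[[0,0,-0.3],0],[[0,0,-0.6],0],[[0,0,-0.9],0],[[0,0,-1.0],0],[[0,0,-1.0],0]])

```text
clock: 5.28
position: [613.8, -5.4, 222.3]
eef_rot: [-0.0, 0.998, -0.061, 0.002]
ft_force: [0.4, 0.0, 0.1]
finger_gap: 0.4
grasp_force: 0.0
```

```bash
python3 - <<'E'
from h import *
print(ctrl.observe()['position'])
f=ctrl.grab_frame('scene');P,u,v=cloud(f)
c,s=np.cos(-.122),np.sin(-.122);C=np.array([573,-.7])
d=P[:,:2]-C;B=np.c_[d@[c,s],d@[-s,c],P[:,2]]
for x in range(-10,125,10):
    k=(B[:,0]>x)&(B[:,0]<x+10)&(abs(B[:,1])<28)&(B[:,2]<100);o=(B[:,0]>x)&(B[:,0]<x+10)&(abs(abs(B[:,1])-60)<12)&(B[:,2]<100)
    print(x,k.sum(),np.median(B[k][:,2]).round(1),'board',np.median(B[o][:,2]).round(1))
for z in range(50,150,15):
    k=(abs(B[:,1])<20)&(B[:,0]<-20)&(B[:,0]>-120)&(B[:,2]>z)&(B[:,2]<z+15)
    if k.sum()>3: print('lev',z,B[k].mean(0).round(1),np.ptp(B[k],0).round())
# required TCP for start behind lever
p=C+np.array([c,s])*-125; print(rel([p[0],p[1],222]),p)
E
```

```text
[613.77586069  -5.41487137 222.26954921]
-10 68 21.0 board 15.0
0 108 23.8 board 15.0
10 79 19.7 board 13.6
20 80 20.1 board 16.6
30 72 20.0 board 13.1
40 77 20.6 board 16.0
50 83 18.4 board 15.5
60 68 -742.0 board 14.4
70 85 21.7 board 15.9
80 61 20.4 board 16.9
90 68 20.9 board 17.7
100 55 19.9 board 18.4
110 152 11.7 board 11.1
120 53 0.0 board -0.1
lev 50 [-54.2   1.2  57.3] [18. 15. 14.]
lev 65 [-60.2   0.1  72.8] [17. 14. 14.]
lev 80 [-65.6   0.   86.7] [14. 16. 14.]
lev 95 [-72.6   1.  103.6] [20. 30. 15.]
lev 110 [-7.850e+01  1.000e-01  1.179e+02] [14. 31. 15.]
lev 125 [-84.4   0.8 132.8] [21. 28. 14.]
lev 140 [-86.5  -1.8 141.2] [ 6. 27.  3.]
[-8.247e-01  6.000e-04 -8.700e-03] [448.92909675  14.51219798]
```

The hatch is shut. Now behind the lever.

Request:
step_arm(commands=[[[-0.825,0,0],0],[[-0.825,0,0],0],[[-0.825,0,0],0],[[-0.825,0,0],0],[[-0.825,0,0.3],0],[[-0.825,0,0.585],0],[[-0.825,0,0.585],0]])

```text
clock: 6.2
position: [445.6, 14.3, 99.3]
eef_rot: [0.0, 0.998, -0.061, -0.006]
ft_force: [-0.1, -1.0, 0.7]
finger_gap: 0.3
grasp_force: 0.0
```

Request:
step_arm(commands=[[[0.1,0,0],0],[[0.18,0,0],0],[[0.26,0,0],0],[[0.34,0,0],0],[[0.42,0,0],0],[[0.5,0,0],0],[[0.575,0,0],0],[[0.575,0,0],0]])

```text
clock: 7.2
position: [565.4, 0.5, 103.9]
eef_rot: [-0.0, 0.998, -0.062, 0.002]
ft_force: [-0.8, 0.3, 0.3]
finger_gap: 0.5
grasp_force: 0.0
```

Request:
step_arm(commands=[[[0.06,0,0.045],0],[[0.12,0,0.09],0],[[0.175,0,0.135],0],[[0.21,0,0.19],0],[[0.23,0,0.24],0],[[0.25,0,0.28],0],[[0.25,0,0.295],0],[[0.25,0,0.295],0]])

```text
clock: 8.2
position: [612.9, -5.5, 46.2]
eef_rot: [0.0, 0.998, -0.061, 0.0]
ft_force: [-4.2, 0.6, 11.7]
finger_gap: 0.5
grasp_force: 6.0
```

Request:
step_arm(commands=[[[0,0,0.012],0],[[0,0,0.012],0]])

```text
clock: 8.45
position: [612.9, -5.4, 45.9]
eef_rot: [0.001, 0.998, -0.061, 0.0]
ft_force: [-9.7, -0.3, 24.7]
finger_gap: 0.1
grasp_force: 12.4
```

Request:
step_arm(commands=[[[0,0,-0.3],0],[[0,0.3,-0.6],0],[[0,0.6,-0.9],0],[[0,0.8,-0.95],0],[[0,1,-0.95],0],[[0,1,-0.95],0]], hand=1)

```text
clock: 9.2
position: [587.3, -211.6, 233.1]
eef_rot: [0.002, 0.998, -0.067, 0.001]
ft_force: [0.2, 1.0, -0.3]
finger_gap: 52.4
grasp_force: 0.0
```

```bash
python3 - <<'E'
from h import *
s=ctrl.observe();print(s['position'],s['clock'])
c,sn=np.cos(-.122),np.sin(-.122);C=np.array([573,-.7])
for n in('scene','top'):
    f=ctrl.grab_frame(n);np.savez(f'{n}1.npz',**f)
    for t,z in(('grip_pad',46),('pivot',38),('gauge',0),('board',0)):
        for x in ctrl.pinpoint(n,t)[:2]:
            p=W(f,*x['location'],z=z);d=p[:2]-C; print(n,t,round(x['p'],2),p.round(),'board',round(d@[c,sn],1),round(d@[-sn,c],1))
    P,u,v=cloud(f);im=f['img'][v,u].astype(int)
    d=P[:,:2]-C;B=np.c_[d@[c,sn],d@[-sn,c],P[:,2]]
    r=(abs(B[:,0])<90)&(abs(B[:,1])<40)&(im[:,2]>1.8*im[:,0]+20)&(im[:,2]>1.8*im[:,1]+15)
    print('red',r.sum(),np.median(B[r],0).round(1),B[r].min(0).round(1),B[r].max(0).round(1))
    b=(abs(P[:,0]-575)<150)&(abs(P[:,1])<125)&(P[:,2]>9)&(P[:,2]<26)
    print('board',cv2.minAreaRect(P[b][:,:2].astype(np.float32)))
    for lo,hi in((46,70),(95,135)):
        g=(abs(P[:,0]-498)<45)&(P[:,1]>-420)&(P[:,1]<-265)&(P[:,2]>lo)&(P[:,2]<hi)
        print('gauge',lo,cv2.minAreaRect(P[g][:,:2].astype(np.float32)))
for z in (220,):print(rel([495,-337.5,z]))
f=dict(np.load('scene1.npz'));cv2.imwrite('pics/lock.png',cv2.resize(f['img'][100:260,100:380],(800,457)))
E
```

```text
[ 587.25186076 -211.55860997  233.13185694] 9.2
scene grip_pad 0.75 [625.  -4.  46.] board 51.6 3.3
scene grip_pad 0.31 [ 671. -465.   46.] board 154.1 -448.6
scene pivot 0.73 [522.  12.  38.] board -52.6 6.5
scene pivot 0.17 [ 533. -348.   38.] board 2.2 -349.4
scene gauge 0.77 [ 491. -350.    0.] board -38.5 -356.2
scene gauge 0.67 [ 347. -296.    0.] board -188.6 -320.7
scene board 0.94 [580.  -6.   0.] board 7.6 -4.5
red 83 [48.2 -1.1 45.9] [ 28.7 -13.7  40.7] [68.3 12.1 51.3]
board ((571.6749877929688, 0.6538467407226562), (161.453125, 248.99447631835938), 83.1976547241211)
gauge 46 ((494.632080078125, -337.7940368652344), (112.00993347167969, 29.367734909057617), 80.66696166992188)
gauge 95 ((495.01129150390625, -337.93341064453125), (44.461795806884766, 30.161762237548828), 84.9413833618164)
top grip_pad 0.66 [623.   3.  46.] board 49.5 9.7
top pivot 0.58 [523.   4.  38.] board -50.7 -1.6
top board 0.69 [570.  -2.   0.] board -2.6 -1.7
red 57 [44.1  3.8 47.2] [26.5 -7.  41.1] [61.7 14.3 53.9]
board ((569.5872802734375, -2.2881317138671875), (276.00494384765625, 234.65049743652344), 4.65317440032959)
gauge 46 ((487.1984558105469, -383.3916015625), (16.8302059173584, 17.991060256958008), 74.24958038330078)
gauge 95 ((495.3787536621094, -357.8750915527344), (13.706787109375, 0.7510504722595215), 1.9011362791061401)
[-0.3822  0.7237  0.06  ]
```

View pics/lock.png

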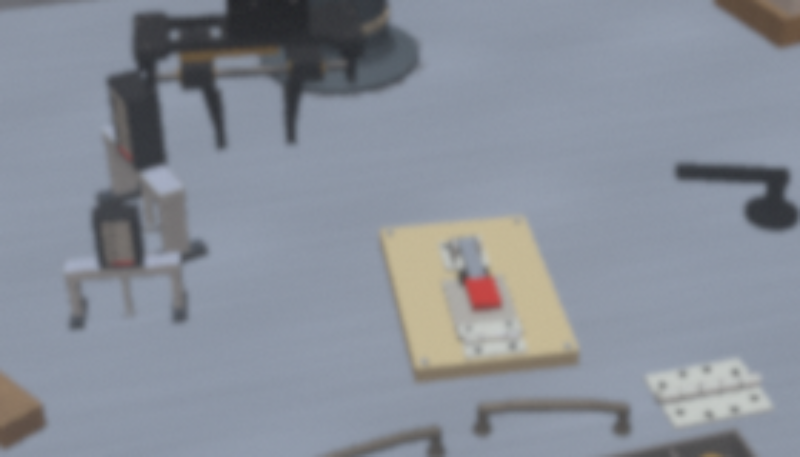

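The picture shows the lever down flat over the shut hatch, with the red grip at (485,293), and the small gauge untouched at (120,255). Next, over the gauge.

Request:
step_arm(commands=[[[-0.382,0.72,0],0.009],[[-0.382,0.72,0],0.009],[[-0.382,0.72,0],0.009],[[-0.382,0.72,0],0.009],[[-0.382,0.72,0.2],0.009],[[-0.382,0.72,0.4],0.009],[[-0.382,0.72,0.4],0.009],[[-0.382,0.72,0.4],0.009]])

```text
clock: 10.7
position: [496.3, -337.2, 153.6]
eef_rot: [0.0, 0.996, -0.089, 0.001]
ft_force: [-0.1, -0.5, 0.5]
finger_gap: 87.4
grasp_force: 0.0
```

```bash
python3 - <<'E'
from h import *
s=ctrl.observe();print(s['position'],s['finger_gap'],rel([495,-337.5,80]),2*np.degrees(np.arctan2(s['eef_rot'][2],s['eef_rot'][1])))
E
```

```text
[ 496.31103519 -337.16100087  153.6105409 ] 87.3759754472987 [-0.007   0.0027  0.368 ] -10.202597047161547
```

Request:
step_arm(commands=[[[-0.006,0.002,0.15],0],[[-0.006,0.002,0.27],0],[[-0.006,0.002,0.34],0],[[-0.006,0.002,0.368],0],[[-0.006,0.002,0.368],0]])

```text
clock: 11.32
position: [494.1, -337.9, 79.3]
eef_rot: [0.0, 0.996, -0.09, 0.001]
ft_force: [1.2, 0.3, 0.4]
finger_gap: 86.9
grasp_force: 0.0
```

Request:
step_arm(commands=[[[0,0,0],0],[[0,0,0],0],[[0,0,0],0],[[0,0,0],0],[[0,0,0],0],[[0,0,0],0],[[0,0,0],0],[[0,0,0],0]], hand=0, grip_force=25)

```text
clock: 12.32
position: [493.5, -337.7, 78.6]
eef_rot: [0.0, 0.996, -0.09, -0.0]
ft_force: [0.3, 0.2, 0.4]
finger_gap: 43.9
grasp_force: 25.0
```

Request:
step_arm(commands=[[[0,0,-0.05],0],[[0,0,-0.15],0],[[0,0,-0.35],0],[[0,0,-0.55],0],[[0,0,-0.55],0],[[0,0,-0.55],0]])

```text
clock: 13.08
position: [492.3, -337.0, 187.2]
eef_rot: [-0.001, 0.996, -0.09, -0.001]
ft_force: [-0.8, 0.7, -5.1]
finger_gap: 44.1
grasp_force: 25.0
```

```bash
python3 - <<'E'
from h import *
s=ctrl.observe();print(s['position'],s['finger_gap'],s['ft_force'],rel([617,-5.2,188.6]))
E
```

```text
[ 492.34813356 -337.04235513  187.2465323 ] 44.08051888872448 [-0.8305531   0.67908301 -5.10523878] [ 0.3172 -1.7438 -0.006 ]
```

Request:
step_arm(commands=[[[0.03,-0.15,0],0],[[0.07,-0.36,0],0],[[0.11,-0.6,0],0],[[0.15,-0.8,0],0],[[0.16,-0.87,0],0],[[0.16,-0.87,0],0]])

```text
clock: 13.82
position: [555.2, -171.4, 187.0]
eef_rot: [-0.0, 0.996, -0.089, -0.002]
ft_force: [0.7, -0.9, -4.5]
finger_gap: 43.9
grasp_force: 25.0
```

Request:
step_arm(commands=[[[0.03,-0.15,0],0],[[0.07,-0.36,0],-0.004],[[0.11,-0.6,0],-0.009],[[0.14,-0.75,0],-0.009],[[0.155,-0.84,0],-0.009],[[0.157,-0.872,0],-0.009],[[0.157,-0.872,0],-0.009],[[0.157,-0.872,0],-0.009]])

```text
clock: 14.82
position: [617.7, -8.3, 188.4]
eef_rot: [0.001, 0.998, -0.063, -0.0]
ft_force: [-0.0, 0.2, -3.2]
finger_gap: 43.8
grasp_force: 25.0
```

```bash
python3 - <<'E'
from h import *
s=ctrl.observe();print(s['position'],s['finger_gap'],rel([617,-5.2,118]))
f=ctrl.grab_frame('scene');P,u,v=cloud(f);np.savez('scene2.npz',**f)
t=s['position']
for lo,hi in((46,64),(20,46),(-10,10)):
    z0=t[2]-78.6
    g=(abs(P[:,0]-t[0])<45)&(abs(P[:,1]-t[1])<75)&(P[:,2]>lo+z0)&(P[:,2]<hi+z0)
    print(lo,g.sum(),cv2.minAreaRect(P[g][:,:2].astype(np.float32)),np.percentile(P[g][:,2],[2,50,98]))
cv2.imwrite('pics/over.png',cv2.resize(f['img'][80:260,150:380],(767,600)))
E
```

```text
[617.71093495  -8.26867894 188.43538235] 43.825361969199854 [-0.0053 -0.0152  0.3522]
46 225 ((618.2319946289062, -9.351398468017578), (111.07502746582031, 25.7185115814209), 83.33285522460938) [157.38728472 168.55047931 173.68671126]
20 96 ((617.9407348632812, -8.60079574584961), (110.71025848388672, 21.682998657226562), 83.86274719238281) [130.34081683 142.18893395 155.4092572 ]
-10 96 ((620.8576049804688, -9.908966064453125), (114.94209289550781, 46.10165023803711), 87.7468032836914) [109.23364236 116.03395786 119.47588649]
```

View pics/over.png

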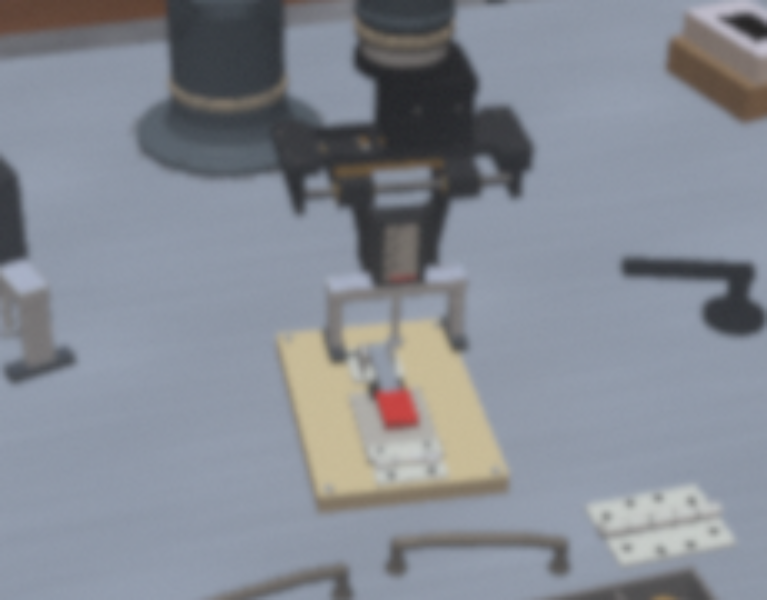

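The gauge hangs level and square over the sample: feet at (335,352) and (457,340), the grip at (397,408) directly below. Lowering slowly.

Request:
step_arm(commands=[[[-0.003,-0.012,0.06],0],[[-0.003,-0.012,0.14],0],[[-0.003,-0.012,0.22],0],[[-0.003,-0.012,0.29],0],[[-0.003,-0.012,0.34],0],[[-0.003,-0.012,0.38],0],[[-0.003,-0.012,0.41],0],[[-0.003,-0.012,0.41],0]])

```text
clock: 15.88
position: [617.7, -3.7, 106.4]
eef_rot: [0.0, 0.998, -0.061, -0.0]
ft_force: [-0.4, -0.2, -2.4]
finger_gap: 43.7
grasp_force: 25.0
```

Request:
step_arm(commands=[[[0,0,0.01],0],[[0,0,0.02],0],[[0,0,0.03],0],[[0,0,0.04],0],[[0,0,0.045],0],[[0,0,0.045],0]])

```text
clock: 16.62
position: [617.9, -3.7, 97.6]
eef_rot: [-0.0, 0.998, -0.061, 0.0]
ft_force: [0.6, 0.2, -2.9]
finger_gap: 43.7
grasp_force: 25.0
```

Request:
step_arm(commands=[[[0,0.006,0.0],0],[[0,0.006,0.005],0],[[0,0.006,0.008],0],[[0,0.006,0.008],0]])

```text
clock: 17.12
position: [617.6, -4.9, 96.6]
eef_rot: [0.0, 0.998, -0.061, 0.0]
ft_force: [-1.6, 0.9, 3.7]
finger_gap: 44.0
grasp_force: 25.0
```

Feet have touched (force -2.9 → +3.7 N). Releasing.

Request:
step_arm(commands=[[[0,0,0],0],[[0,0,0],0],[[0,0,0],0],[[0,0,0],0],[[0,0,0],0]], hand=0.8)

```text
clock: 17.75
position: [617.6, -4.9, 95.9]
eef_rot: [0.0, 0.998, -0.061, 0.0]
ft_force: [0.4, -0.5, 0.4]
finger_gap: 69.2
grasp_force: 0.0
```

Request:
step_arm(commands=[[[0,0,-0.1],0],[[0,0,-0.25],0],[[0,0,-0.5],0],[[0,0,-0.75],0],[[-0.3,0,-0.8],0],[[-0.6,0,-0.8],0],[[-0.6,0,-0.8],0],[[-0.6,0,-0.8],0]])

```text
clock: 18.75
position: [499.1, 9.7, 256.5]
eef_rot: [0.0, 0.998, -0.061, 0.001]
ft_force: [0.1, -0.1, 0.1]
finger_gap: 69.9
grasp_force: 0.0
```

```bash
python3 - <<'E'
from h import *
s=ctrl.observe();print(s['position'],s['finger_gap'],s['ft_force'])
f=ctrl.grab_frame('scene');P,u,v=cloud(f)
for lo,hi in((70,81),(90,113),(115,150)):
    g=(abs(P[:,0]-618)<45)&(abs(P[:,1]+5)<75)&(P[:,2]>lo)&(P[:,2]<hi)
    print(lo,g.sum(),cv2.minAreaRect(P[g][:,:2].astype(np.float32)),P[g][:,2].max())
cv2.imwrite('pics/end.png',cv2.resize(f['img'][120:260,180:360],(771,600),interpolation=cv2.INTER_CUBIC))
E
```

```text
[499.08767617   9.66052718 256.53935861] 69.87219886602244 [ 0.11209138 -0.05399171  0.09513196]
70 150 ((618.3406982421875, -5.843204498291016), (110.88484954833984, 27.863428115844727), 84.65892028808594) 80.98859187167272
90 119 ((625.7281494140625, -10.249034881591797), (46.066734313964844, 23.357297897338867), 62.33015823364258) 112.90636006886268
115 217 ((617.6159057617188, -5.827749252319336), (45.96887969970703, 32.45363235473633), 88.09741973876953) 144.78736755121486
```

View pics/end.png

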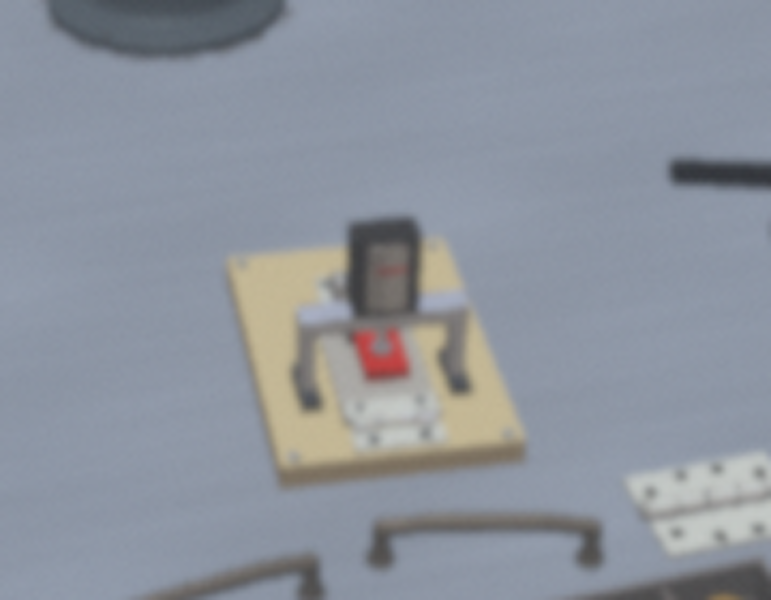

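The gauge stands square across the lever with its feet at (310,400) and (458,382) on the board. The sprung foot sits mid-grip at (383,350), the red pointer has risen to (392,270), and the gripper is clear.

```bash
python3 -c "
from bench import ctrl; print(ctrl.hand_in())"
```

```text
the job is handed in; nothing more can be done
None
```

The hatch is shut, the lever is locked down over it, and the gauge stands released and square across the red grip; I handed the job in at about 19 s, but no verdict came back.

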